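# Inspect a weld specimen with the loupe at its focal height

### The arm

A 6-joint arm with a two-finger parallel gripper is mounted at the origin on the work surface. World frame = base frame: x ahead of the robot, y to its left, z up, the work surface at z = 0. Lengths are in m, angles in degrees, forces in N, time in s.
With the tool pointing down it reaches from about 0.35 to 0.875 m from the base axis. Payload 4.2 kg.
Tool frame: the origin (TCP) lies midway between the tips of the shut fingers; the grasp point (between the pads) lies 19 mm behind it; z points along the fingers, y is the direction in which the jaws open and shut (so a half turn about z gives the same grasp; the last joint's range is limited). The gripper opens to 87 mm and grips with 3 to 60 N. Pads are 19 mm wide; open, the fingers measure 117 mm over their backs; the gripper's body (75 mm by 190 mm) begins 51 mm behind the grasp point.
Start: joints at [81.566, 22.042, 0.453, 0, -68.411, -14.817], TCP at [0.247, 0.574, 0.199] pointing down, gripper open.
Joint ranges: [-179.83, 179.83], [-69.29, 118.12], [-61.27, 80.66], [-181.25, 117.63], [-171.15, -9.14], [-177.46, 177.46]. Speed limits (degrees/s): [159.86, 159.86, 180, 180, 180, 180].

### API

Orientations are given as a 3x3 rotation matrix whose columns are the frame's x, y, z axes.
In Python, from station import r gives the robot as it stands.
- The arm moves only by the tool carry_out, never from a script. Its argument "steps" is a list of rows, each a list of 2 entries, a list of its own where there are three numbers: the shift along the tool's x, y, z in cm, then the turn about the tool's z in degrees. In form: [[[x, y, z], twist], ...]. A call has 1 to 20 rows; each row is the pose to reach, as a shift and turn from the pose measured when the call began, along the tool's axes at that moment; what a row does not reach only later rows make up. A row lasts 1/10 s, in which the tool goes at most 50 mm and 8.59 degrees, less where a joint would pass 70% of its speed; a pose out of reach is approached as far as the arm can. A call with a gripper value outside its range is refused whole. "gripper" is the gripper's target within -1 to 1 (fully open at 1, half-way at 0, shut at -1), set as the call begins (left out, the last holds). The fingers move at their own pace and stop on an object; the grip force is fixed at half the most. Time passes only in rows, so rows that repeat a pose let the fingers close. It gives the time, the measured TCP pose, the force and the opening at its end, in the units of the state.
- r.sense(): the state, without advancing time (a new reading comes with each control period).
- r.capture(name): name is "side" or "top"; returns the picture (384x512x3 uint8, red, green, blue); there is no depth.
- r.calibration(name): a dict with "camera_matrix" (3x3 intrinsics, pixels), "world_from_camera" (4x4, takes a point from camera to world coordinates). Camera axes: x right, y up, looking along -z (the intrinsics and any distortion apply to the point x, -y, -z); pixel columns grow to the right and rows downward; lengths in m; the calibration is good to about 2 mm. A picture is of the moment at which its call begins. calibration takes no time and is no camera call.
- r.finish_job(): hands the job in, once; it reports no verdict.
Trained networks look in the newest picture that a camera, given by its name, has taken for a name from the list of things; names that differ only in an ending like _2 or _b are one class to them, and where a whole thing is asked for, a point or a joint stands for the part that bears it (a point fixed in the world has none). Each returns a list of dicts, best first, with "confidence" (0 to 1); they miss things now and then, are a little off and sometimes report something else, mostly with a low value. They report only what shows in the picture. A call takes as long as a camera call. They do not tell look-alikes from the thing itself.
- r.cut_out(camera, target): "pixels" (384x512 bool, what is visible of it).
- r.place_of(camera, target): "centre" ([x, y, z] in m, in world coordinates, good to about 4 mm: a listed point, or the origin of a listed thing).
The state is a dict: "time_s": time; "joints": joint angles; "joint_velocities": joint speeds; "effort": joint torques, N m; "tcp_pos": TCP position; "ee_rot": TCP orientation; "wrist_force": force on the tool from outside, world axes, zero at the start; "moment": the same for the moment, N m; "gripper_width": opening from 0.0 (shut) to 1.0 (fully open).
Only numpy, scipy, OpenCV 4.12 (cv2) and the standard library are available. Lean on these libraries where they do the work, as an engineer would, in place of code of your own. Each camera call takes 0.05 s, during which the arm holds its last target. There are 200 camera calls.

### The job

Lift the loose cover off the weld specimen and set it down gently, right way up, on the bare bench clear of the inspection stand. Then take the loupe from its rest and hold it level, with its lens centred over the specimen and at the height of the collar on the gauge post, touching nothing, and finish while still holding it there steadily. Leave the specimen in its dish, the collar where it is, and everything else on the bench undisturbed.

Things in the scene. Friction and masses are not known exactly. Their poses are not given: they have to be found in the camera images.
- cover_knob (a point): Centre of the knob of the loose cover: an upturned round aluminium cap, 76 mm across, 35 mm high, wall 3 mm, 120 g, with a black cylindrical knob 22 mm across, 28 mm tall on top. Point on the axis, 14 mm above the cap's flat top, 49 mm above its lower rim; z up. The rim rests on the stand's plate, over specimen and dish (3 mm play); it lifts straight off, clear after 30 mm.
- specimen_top (a point): Middle of the top of the weld specimen, a loose steel slug 48 mm across and 20 mm tall (250 g) with a low weld bead across its top, standing in the stand's dish under the cover. This point is 36 mm above the bench.
- station: Inspection stand, fixed: grey plate 12 mm thick with a steel dish (64 mm across, 16 mm high) and a gauge post. Origin at bench level under the dish's centre; x points from dish to post, z up. Plate spans x -50 to +125 mm, y -55 to +55 mm. Round steel post 10 mm thick at x = 95 mm, top 180 mm above the bench; it carries the collar.
- focal_mark (a point): Focal mark: centre of the brass collar (30 mm across, 8 mm thick, with a short pin pointing away from the specimen) on the stand's gauge post. Its mid-height is the loupe's focal height, 100 to 150 mm above the bench, different each time; leave it where it is. z up.
- loupe_grip (a point): Centre of the loupe's handle, the place to hold it (balances within 15 mm of here). Loupe, 160 g: flat-sided black handle 112 mm long, 16 mm wide, 22 mm tall, a 20 mm brass block on one end, a round steel-framed lens 68 mm across, 10 mm thick on the other. x along the handle to the lens, y across its width, z up. It starts level in its rest, this point 51 mm above the bench.
- loupe_lens (a point): Centre of the loupe's lens, half-way through its thickness: 96 mm from the handle's centre along the loupe's x, at the same height when level. z is the optical axis, upward when level.
- rest: Loupe rest, fixed: wooden foot 110 by 60 mm, 8 mm thick, with two open-topped forks at x = -45 and +45 mm (10 mm thick, 32 mm wide, up to 52 mm above the bench) carrying the handle; the 80 mm between them are free for fingers. Origin at bench level under the handle's centre, x along the handle to the lens. The loupe lifts straight up out of it.
- nut: Bystander: round steel bush 42 mm across and 24 mm high. Origin under its centre.
- tube: Bystander: offcut of square steel tube lying on the bench, 100 mm (its x) by 50 mm, 50 mm high. Origin under its centre.
- tumbler: Bystander: steel travel cup, 72 mm across and 170 mm high. Origin under its centre.
- brush: Bystander: hand brush lying on the bench along its x, within 150 mm of its origin.
- hammer: Bystander: hammer lying on the bench along its x, within 200 mm of its origin.
- grinder: Bystander: angle grinder lying on the bench, about 270 mm along its x by 120 mm, 65 mm high. Origin under its middle.
- wrench: Bystander: wrench lying flat on the bench along its x, within 120 mm of its origin.
There are look-alikes about, which are no part of the job. There is more than one size of the part that bears cover_knob; the job needs the smaller. Leave any pink look-alike of the station alone.

How it is judged:
By the outcome, as a careful person would: the job done as asked, in the order asked, and still so for the second after the job is handed in, while the arm keeps its last pose, push and grip.
It also fails if it takes over 64 s, if anything falls off the work surface, if the arm or the gripper's body presses on something with over 40 N, if the wrist force passes 120 N, or if a joint passes its speed limit or range.

## Working session

There is one attempt and no reset: what is moved stays moved. The work goes in short steps, Python scripts to look and compute and a tool call to move; the robot and the scene stay as the last step left them, time stands still between calls to the robot, and variables do not carry over. Pictures are saved under pics/ and viewed, about 8 in all and at most 12, crops included, and the job is handed in when it is done.

Besides the shell and the picture viewer there is one more tool, called as name(argument=value, ...) on one line, values as JSON. carry_out: Moves the arm, as the interface text tells. Its arguments: {"type":"object","properties":{"steps":{"type":"array","items":{"type":"array"}},"gripper":{"type":"number"}},"required":["steps"]}

```bash
mkdir -p pics; cat > h.py <<'E'
import numpy as np, cv2
from station import r
def save(cam,name):
    im=r.capture(cam); cv2.imwrite(f'pics/{name}.png',im[:,:,::-1]); return im
def proj(cam,p):
    c=r.calibration(cam);K=np.array(c['camera_matrix']);T=np.linalg.inv(np.array(c['world_from_camera']))
    q=T[:3,:3]@np.array(p)+T[:3,3];q=np.array([q[0],-q[1],-q[2]]);u=K@q;return u[:2]/u[2]
def ray(cam,uv,z):
    c=r.calibration(cam);K=np.array(c['camera_matrix']);T=np.array(c['world_from_camera'])
    d=np.linalg.inv(K)@[uv[0],uv[1],1];d=T[:3,:3]@[d[0],-d[1],-d[2]];o=T[:3,3];return o+d*(z-o[2])/d[2]
E
python3 - <<'E'
from h import *
np.set_printoptions(precision=3,suppress=True)
a=save('top','t0');b=save('side','s0')
cv2.imwrite('pics/both.png',cv2.resize(np.vstack([a,b])[:,:,::-1],None,fx=.78,fy=.78))
for c in('top','side'):
    k=r.calibration(c);print(c,k['camera_matrix'],k['world_from_camera'])
    for n in 'cover_knob station focal_mark loupe_grip loupe_lens rest nut tube tumbler brush hammer grinder wrench'.split():
        print(n,[(np.round(d['centre'],3).tolist(),round(d['confidence'],2),proj(c,d['centre']).round().tolist()) for d in r.place_of(c,n)][:4])
print(r.sense())
E
```

```text
top [[478.745   0.    250.731]
 [  0.    478.745 198.205]
 [  0.      0.      1.   ]] [[ 0.029  0.998 -0.053  0.447]
 [-1.     0.03   0.009 -0.001]
 [ 0.011  0.053  0.999  1.569]
 [ 0.     0.     0.     1.   ]]
cover_knob [([0.353, -0.246, 0.07], 0.9, [323.0, 256.0]), ([0.593, -0.245, 0.064], 0.76, [324.0, 180.0])]
station [([0.413, 0.478, -0.003], 0.7, [98.0, 230.0]), ([0.29, 0.12, 0.004], 0.59, [207.0, 271.0])]
focal_mark [([0.685, -0.219, 0.114], 0.59, [319.0, 148.0]), ([0.382, 0.135, 0.099], 0.42, [200.0, 243.0])]
loupe_grip [([0.608, 0.191, 0.054], 0.6, [186.0, 171.0])]
loupe_lens [([0.703, 0.2, 0.052], 0.97, [185.0, 141.0])]
rest [([0.609, 0.191, -0.0], 0.94, [188.0, 172.0])]
nut [([0.619, 0.008, -0.001], 0.54, [244.0, 171.0])]
tube [([0.786, 0.001, -0.002], 0.66, [248.0, 121.0]), ([0.703, 0.2, 0.05], 0.52, [185.0, 141.0])]
tumbler [([0.578, 0.458, -0.001], 0.86, [107.0, 179.0])]
brush [([0.41, 0.478, -0.002], 0.69, [98.0, 231.0]), ([0.594, -0.247, 0.063], 0.5, [324.0, 179.0])]
hammer [([0.664, -0.445, 0.0], 0.71, [382.0, 162.0]), ([0.609, 0.193, 0.001], 0.25, [188.0, 172.0])]

[... 1056 characters left out ...]
91, [239.0, 124.0])]
grinder [([0.348, -0.486, 0.003], 0.92, [316.0, 126.0])]
wrench [([0.76, -0.213, 0.004], 0.75, [202.0, 155.0]), ([0.662, -0.439, -0.001], 0.45, [240.0, 125.0])]
{'time_s': 1.4, 'joints': array([ 81.566,  22.043,   0.452,   0.001, -68.41 , -14.818]), 'joint_velocities': array([-0.037, -0.029, -0.034, -0.007, -0.043, -0.042]), 'effort': array([ -0.   , -39.046,  18.761,   4.224,   0.015,  -0.   ]), 'tcp_pos': array([0.247, 0.574, 0.199]), 'ee_rot': array([[ 0.919, -0.395,  0.   ],
       [-0.395, -0.919, -0.   ],
       [ 0.   ,  0.   , -1.   ]]), 'wrist_force': array([-0.08 , -0.013,  0.248]), 'moment': array([ 0.02 ,  0.006, -0.026]), 'gripper_width': 0.9971773346386797}
```

View pics/t0.png

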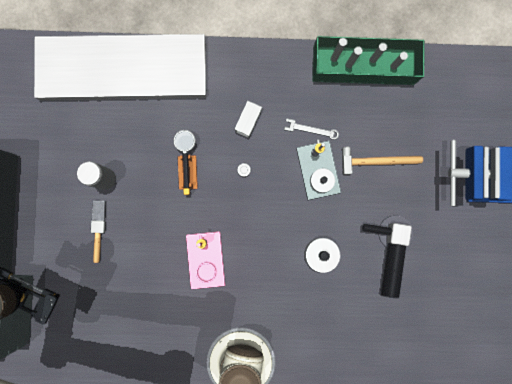

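View pics/s0.png

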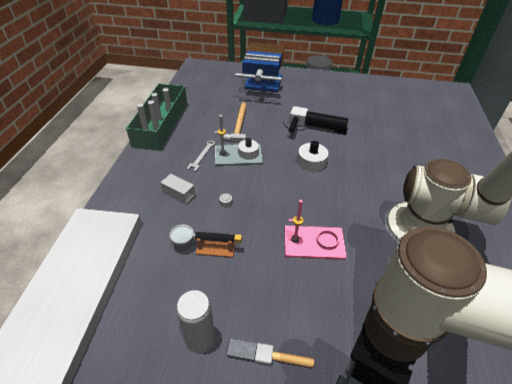

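The top view shows the grey stand with its cover at (323,180), the pink look-alike at (206,260), a free-standing cap at (323,256), and the loupe in its rest at (188,170). In the side view the covered grey stand is at (248,150).

Things that could be taken for the cover: the cap on the grey stand at top (323,180) and the bigger-looking cap on the bare bench at (323,256). For the stand: grey at (320,170) or pink at (206,260). I choose the grey stand and its cap, and will check that in a close crop.

```bash
python3 - <<'E'
from h import *
np.set_printoptions(precision=4,suppress=True)
a=save('top','t1');b=save('side','s1')
A=cv2.resize(a[130:280,285:410],None,fx=4,fy=4,interpolation=2);B=cv2.resize(b[105:175,200:335],None,fx=4,fy=4,interpolation=2)
h=max(A.shape[0],B.shape[0]);f=lambda m:cv2.copyMakeBorder(m,0,h-m.shape[0],0,0,0)
C=np.hstack([f(A),f(B)]);C=cv2.resize(C,None,fx=.75,fy=.75);cv2.imwrite('pics/crop1.png',C[:,:,::-1]);print(C.shape)
def tri(pa,pb):
    # least-squares meeting of two rays
    S=np.zeros((3,3));t=np.zeros(3);O=[]
    for c,p in(('top',pa),('side',pb)):
        o=np.array(r.calibration(c)['world_from_camera'])[:3,3];d=ray(c,p,0)-o;d/=np.linalg.norm(d);P=np.eye(3)-np.outer(d,d);S+=P;t+=P@o
    return np.linalg.solve(S,t)
M={}
for n in('cover_knob','focal_mark','loupe_lens','loupe_grip','station'):
  for c in('top','side'):
    for k,d in enumerate(r.cut_out(c,n)[:3]):
        v,u=np.nonzero(d['pixels']);cr=(u.mean(),v.mean());print(n,c,round(d['confidence'],2),np.round(cr,1),len(u),(u.min(),u.max(),v.min(),v.max()))
        w=cv2.minAreaRect(np.c_[u,v].astype(np.float32));print('   rect',np.round(w[0],1),np.round(w[1],1),round(w[2],1))
for n in('cover_knob','focal_mark','loupe_grip','loupe_lens'):
  for c in('top','side'):
    print(n,c,[(np.round(d['centre'],3).tolist(),round(d['confidence'],2)) for d in r.place_of(c,n)][:3])
# yellow collar pixels near grey stand
for c,im,(x0,x1,y0,y1) in(('top',a,(305,335,135,160)),('side',b,(210,235,120,145))):
    s=cv2.cvtColor(im,cv2.COLOR_RGB2HSV)[y0:y1,x0:x1];m=(s[...,1]>110)&(s[...,2]>90)&(s[...,0]>12)&(s[...,0]<35)
    v,u=np.nonzero(m);print(c,'collar px',u.mean()+x0,v.mean()+y0,len(u),u.min()+x0,u.max()+x0,v.min()+y0,v.max()+y0)
    M[c]=(u.mean()+x0,v.mean()+y0)
print('tri',tri(M['top'],M['side']))
E
```

```text
(450, 780, 3)
cover_knob top 0.58 [321.8 180.6] 456 (np.int64(310), np.int64(334), np.int64(169), np.int64(192))
   rect [321.8 180.6] [22.4 24.1] 63.4
cover_knob side 0.89 [312.2 156.4] 773 (np.int64(297), np.int64(327), np.int64(141), np.int64(171))
   rect [312. 156.] [30. 30.] 90.0
cover_knob side 0.86 [248.2 148.9] 360 (np.int64(238), np.int64(258), np.int64(138), np.int64(159))
   rect [248.  148.5] [21. 20.] 90.0
focal_mark top 0.59 [201.  241.7] 49 (np.int64(197), np.int64(204), np.int64(236), np.int64(248))
   rect [200.5 242. ] [10.2  6.8] 53.1
focal_mark side 0.42 [296.3 221.1] 78 (np.int64(289), np.int64(302), np.int64(217), np.int64(225))
   rect [295.5 221. ] [13.2  7.7] 9.5
focal_mark side 0.41 [220.2 132.4] 30 (np.int64(216), np.int64(224), np.int64(131), np.int64(134))
   rect [220.  132.5] [3. 8.] 90.0
loupe_lens top 0.75 [247.4 119.3] 550 (np.int64(235), np.int64(260), np.int64(102), np.int64(136))
   rect [247.5 119.4] [16.8 33.5] 25.6
loupe_lens top 0.69 [184.1 155.6] 664 (np.int64(173), np.int64(194), np.int64(131), np.int64(195))
   rect [183.5 163. ] [64. 21.]
[... 1494 characters left out ...]
5, -0.253, 0.071], 0.73), ([0.764, -0.212, 0.006], 0.25)]
focal_mark top [([0.688, -0.222, 0.112], 0.41), ([0.383, 0.132, 0.101], 0.41)]
focal_mark side [([0.346, -0.488, 0.001], 0.55), ([0.685, -0.225, 0.111], 0.52), ([0.377, 0.132, 0.096], 0.46)]
loupe_grip top [([0.612, 0.192, 0.054], 0.92), ([0.663, -0.444, -0.0], 0.39), ([0.764, -0.21, -0.0], 0.15)]
loupe_grip side [([0.606, 0.195, 0.05], 0.56)]
loupe_lens top [([0.704, 0.198, 0.052], 0.88), ([0.348, -0.483, 0.002], 0.49)]
loupe_lens side [([0.704, 0.2, 0.054], 0.93)]
top collar px 318.6545454545454 148.34545454545454 55 315 323 144 152
side collar px 221.41176470588235 131.55882352941177 34 218 225 129 134
tri [ 0.6824 -0.2186  0.1167]
```

View pics/crop1.png

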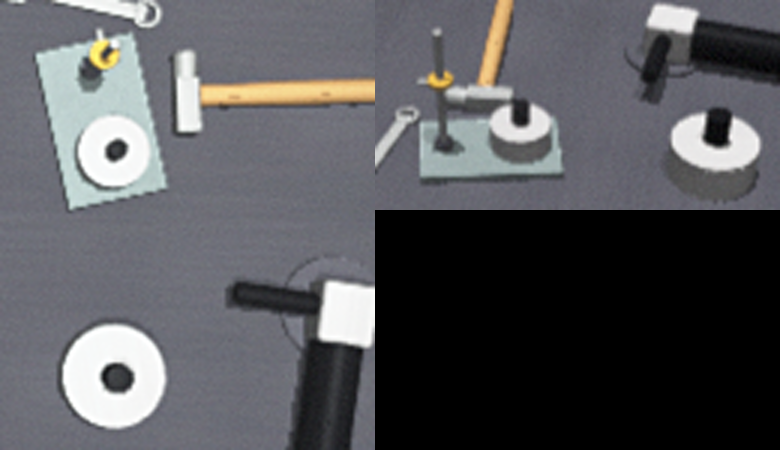

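The crop confirms it. The smaller cap sits on the grey stand, with a clearly bigger one standing alone below it. Stand yaw is about 14°, dish at about (0.593, -0.246). I'm going above the cover now.

carry_out(steps=[[[0,0,-5],0],[[3.57,3.43,-5],8],[[7.13,6.86,-5],16],[[10.7,10.29,-5],24],[[14.27,13.72,-5],32],[[17.83,17.15,-5],40],[[21.4,20.58,-5],48],[[24.97,24.01,-5],56],[[28.53,27.44,-5],64],[[32.1,30.87,-5],72],[[35.67,34.3,-5],80],[[39.23,37.73,-5],88],[[42.8,41.16,-5],96],[[46.37,44.59,-5],104],[[49.93,48.02,-5],112],[[53.5,51.45,-5],120],[[57.07,54.88,-5],128],[[60.63,58.31,-5],136],[[64.2,61.74,-5],142.7],[[64.2,61.74,-5],142.7]], gripper=1)

```text
time_s: 4.4
tcp_pos: [0.5937, -0.2514, 0.2471]
ee_rot: [[-0.972, -0.235, -0.002], [-0.235, 0.972, -0.001], [0.002, -0.0, -1.0]]
wrist_force: [0.1, 1.0, -1.4]
gripper_width: 1.0
```

```bash
python3 - <<'E'
from h import *
b=save('side','s2')
print(r.sense()['tcp_pos'],r.sense()['joints'])
for d in r.place_of('side','cover_knob')[:2]: print(d)
E
```

```text
[ 0.5929515  -0.24914939  0.24755815] [-8.40693697e+00  2.24204340e+01  7.91193575e+00 -3.40590466e-03
 -7.56293987e+01 -6.77891326e+01]
{'centre': [0.3505, -0.2515, 0.0706], 'confidence': 0.85}
{'centre': [0.5881, -0.2486, 0.0635], 'confidence': 0.76}
```

carry_out(steps=[[[0,0.25,4],0],[[0,0.25,8],0],[[0,0.25,12],0],[[0,0.25,15],0],[[0,0.25,16.5],0],[[0,0.25,16.5],0],[[0,0.25,16.5],0]])

```text
time_s: 5.2
tcp_pos: [0.5923, -0.2444, 0.0845]
ee_rot: [[-0.97, -0.243, -0.0], [-0.243, 0.97, -0.0], [0.0, -0.0, -1.0]]
wrist_force: [0.7, -0.0, 0.4]
gripper_width: 1.0
```

```bash
python3 - <<'E'
from h import *
b=save('side','s3');a=save('top','t3');print(r.sense()['tcp_pos'])
B=cv2.resize(b[95:185,190:300],None,fx=5,fy=5,interpolation=2);cv2.imwrite('pics/crop3.png',B[:,:,::-1])
E
```

```text
[ 0.59298221 -0.24482373  0.08539044]
```

View pics/crop3.png

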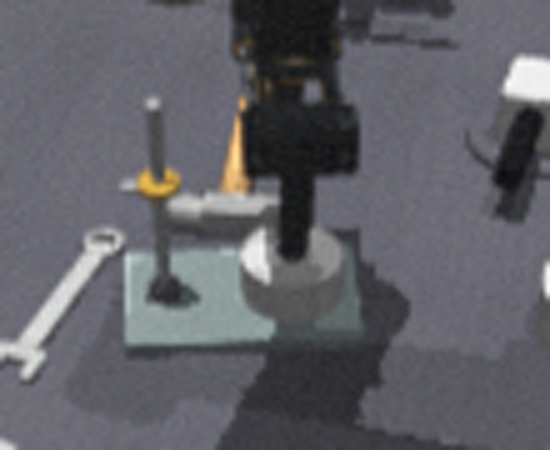

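The finger lines up with the cap's axis: finger at crop column 295, cap centre about 292. I'm going down and closing.

carry_out(steps=[[[0,-0.17,2],0],[[0,-0.17,3.3],0],[[0,-0.17,3.3],0],[[0,-0.17,3.3],0]])

```text
time_s: 5.7
tcp_pos: [0.5936, -0.2466, 0.0528]
ee_rot: [[-0.97, -0.242, 0.002], [-0.242, 0.97, -0.001], [-0.002, -0.001, -1.0]]
wrist_force: [-0.7, -0.1, 0.3]
gripper_width: 1.001
```

carry_out(steps=[[[0,0,0],0],[[0,0,0],0],[[0,0,0],0],[[0,0,0],0],[[0,0,0],0],[[0,0,0],0],[[0,0,0],0],[[0,0,0],0],[[0,0,0],0],[[0,0,0],0]], gripper=-1)

```text
time_s: 6.7
tcp_pos: [0.5936, -0.2466, 0.0527]
ee_rot: [[-0.97, -0.242, 0.002], [-0.242, 0.97, -0.001], [-0.002, -0.001, -1.0]]
wrist_force: [-0.4, 0.1, -0.4]
gripper_width: 0.171
```

carry_out(steps=[[[0,0,0],0],[[0,0,0],0],[[0,0,0],0]])

```text
time_s: 7.0
tcp_pos: [0.5936, -0.2466, 0.0527]
ee_rot: [[-0.97, -0.242, 0.002], [-0.242, 0.97, -0.001], [-0.002, -0.001, -1.0]]
wrist_force: [0.0, -0.6, 0.3]
gripper_width: 0.012
```

```bash
python3 - <<'E'
from h import *
b=save('side','s4');a=save('top','t4');print(r.sense())
B=cv2.resize(b[95:185,190:300],None,fx=5,fy=5,interpolation=2);cv2.imwrite('pics/crop4.png',B[:,:,::-1])
E
```

```text
{'time_s': 7.1, 'joints': array([-8.14914588e+00,  3.10671357e+01, -7.37936012e+00,  3.19384037e-02,
       -5.14465023e+01, -6.78442378e+01]), 'joint_velocities': array([ 0.05056922, -0.06557374, -0.03428484,  0.07586693, -0.01013467,
        0.13183501]), 'effort': array([ 2.32537546e-03, -4.36252892e+01,  1.57353133e+01,  3.54245067e+00,
       -5.38542308e-02,  8.11990799e-05]), 'tcp_pos': array([ 0.59357411, -0.24657278,  0.05271264]), 'ee_rot': array([[-9.70182339e-01, -2.42369627e-01,  1.78695872e-03],
       [-2.42371163e-01,  9.70183351e-01, -6.96257871e-04],
       [-1.56492584e-03, -1.10860435e-03, -9.99998161e-01]]), 'wrist_force': array([ 0.51009681, -0.22350187, -0.07393918]), 'moment': array([ 0.04831898, -0.18535929,  0.00614977]), 'gripper_width': 0.011289423689754113}
```

View pics/crop4.png

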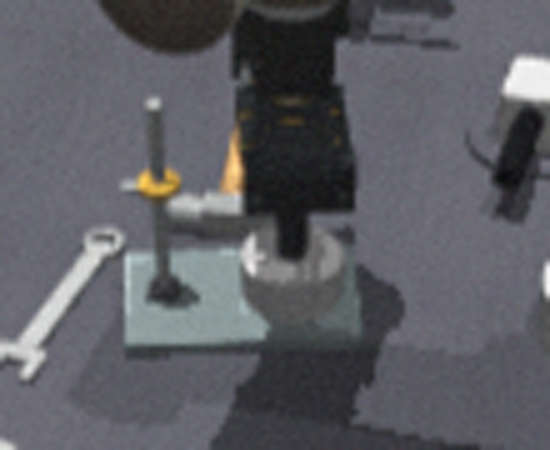

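The gripper reads almost shut, while the knob's place looks right. A straight lift will show whether it holds anything, and it is harmless if it doesn't.

carry_out(steps=[[[0,0,-1],0],[[0,0,-2],0],[[0,0,-3],0],[[0,0,-4],0],[[0,0,-5],0],[[0,0,-6],0],[[0,0,-6],0]])

```text
time_s: 7.8
tcp_pos: [0.5946, -0.2469, 0.1149]
ee_rot: [[-0.97, -0.243, 0.005], [-0.243, 0.97, -0.002], [-0.005, -0.003, -1.0]]
wrist_force: [0.3, -0.3, 0.4]
gripper_width: 0.004
```

```bash
python3 - <<'E'
from h import *
b=save('side','s5');a=save('top','t5');print(r.sense())
print(proj('side',[.5936,-.2466,.053]),proj('side',[.5936,-.2466,.075]),proj('side',r.sense()['tcp_pos']))
print(r.place_of('side','cover_knob')[:3])
B=cv2.resize(b[85:175,190:300],None,fx=5,fy=5,interpolation=2);cv2.imwrite('pics/crop5.png',B[:,:,::-1])
E
```

```text
{'time_s': 7.9, 'joints': array([-8.14558522e+00,  2.75387541e+01, -3.75090833e+00,  1.30234116e-02,
       -5.85903907e+01, -6.78395024e+01]), 'joint_velocities': array([ 5.56525878e-02,  7.64988845e-01, -8.70216802e-01, -1.53155426e-01,
        3.99738301e-02, -6.23322203e-04]), 'effort': array([ 8.66174960e-03, -4.28550625e+01,  1.75653398e+01,  3.96303758e+00,
       -4.25795757e-02,  1.15481616e-03]), 'tcp_pos': array([ 0.59341014, -0.24642971,  0.11289751]), 'ee_rot': array([[-9.70202176e-01, -2.42288168e-01,  2.04487095e-03],
       [-2.42289615e-01,  9.70203846e-01, -4.88658834e-04],
       [-1.86554541e-03, -9.69548860e-04, -9.99997790e-01]]), 'wrist_force': array([-0.25054853,  1.0968843 , -0.90082049]), 'moment': array([ 0.10684933, -0.13872018, -0.04531002]), 'gripper_width': 0.0034158457953331243}
[247.33288202 143.98072299] [247.32867581 139.15455315] [247.36486062 130.6074439 ]
[{'centre': [0.3515, -0.2483, 0.0709], 'confidence': 0.63}, {'centre': [0.5927, -0.2476, 0.066], 'confidence': 0.54}]
```

View pics/crop5.png

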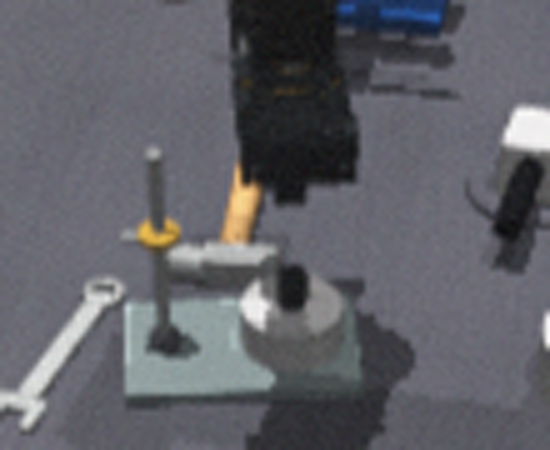

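The cover was not grasped. The shut fingertips show at about (248,125) in the side picture, but the reported TCP projects to (247,131). So the tool is really some 25 mm higher, or further back. I'm checking which.

```bash
python3 - <<'E'
from h import *
s=r.sense();p=s['tcp_pos'];R=s['ee_rot']
print(proj('side',p+[0,0,.025]),proj('side',p+[0,-.025,0]),'open near finger s3',proj('side',[.5826,-.2032,.0854]),proj('side',[.5826,-.2032,.1104]), proj('side',[.5826,-.2282,.0854]))
a=cv2.imread('pics/t5.png');b=cv2.imread('pics/s5.png')
for c,im in(('top',a),('side',b)):
    for off in((-.0375,-.095),(-.0375,.095),(.0375,.095),(.0375,-.095)):
        q=p+R@np.array([off[0],off[1],-.07]);print(c,off,proj(c,q).round(1))
print('top tcp',proj('top',p))
A=cv2.resize(a[110:230,270:390],None,fx=5,fy=5,interpolation=2)
for off in((-.0375,-.095),(-.0375,.095),(.0375,.095),(.0375,-.095),(0,0)):
    q=proj('top',p+R@np.array([off[0],off[1],-.07]));cv2.circle(A,tuple(int(v) for v in (q-[270,110])*5+2),3,(0,0,255),-1)
cv2.imwrite('pics/crop6.png',A)
E
```

```text
[247.43739254 124.89724031] [248.6902292  126.75909009] open near finger s3 [248.16346511 144.40807663] [248.16986009 138.68690305] [249.41518533 140.1979168 ]
top (-0.0375, -0.095) [359.8 156.5]
top (-0.0375, 0.095) [296.4 170.2]
top (0.0375, 0.095) [302.  195.3]
top (0.0375, -0.095) [365.6 181.5]
side (-0.0375, -0.095) [235.4  99.7]
side (-0.0375, 0.095) [237.8 130.5]
side (0.0375, 0.095) [260.8 129.8]
side (0.0375, -0.095) [256.1  99.1]
top tcp [326.90650821 178.09760188]
```

View pics/crop6.png

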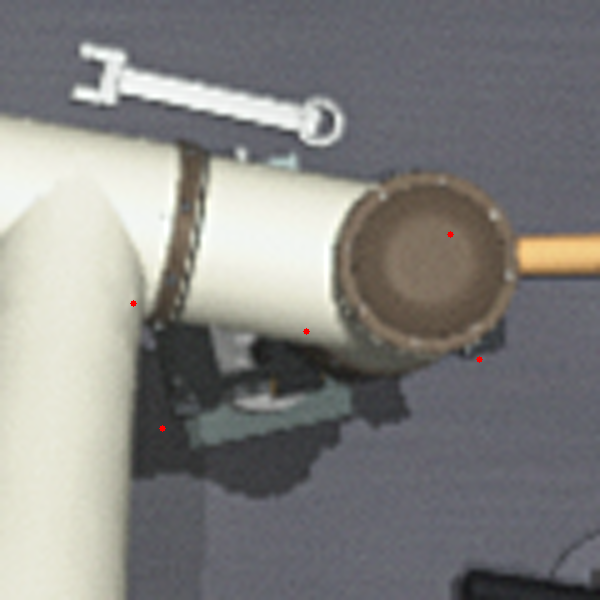

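The evidence fits a tool that is really 22–32 mm higher than reported. The shut tips sit high in the picture, and they closed just over the knob without contact. All later heights can be taken relative to known contacts, so I can correct for it. I'm opening, centring and going down to a reported z of about 0.030 in small steps, watching the force.

carry_out(steps=[[[0,0,0],0],[[0,0,0],0],[[0,0,0],0],[[0,0,0],0],[[0,0,0],0],[[0,0,0],0],[[0,0,0],0],[[0,0,2],0],[[0,0,4],0],[[0,0,5],0],[[0,0,6],0],[[0,0,6.5],0],[[0,0,6.5],0]], gripper=1)

```text
time_s: 9.25
tcp_pos: [0.593, -0.2464, 0.0469]
ee_rot: [[-0.97, -0.242, 0.0], [-0.242, 0.97, -0.0], [-0.0, -0.0, -1.0]]
wrist_force: [-0.3, 0.2, 0.1]
gripper_width: 0.985
```

carry_out(steps=[[[0,0,0.4],0],[[0,0,0.8],0],[[0,0,0.8],0]])

```text
time_s: 9.55
tcp_pos: [0.5927, -0.2463, 0.0385]
ee_rot: [[-0.97, -0.242, -0.0], [-0.242, 0.97, 0.0], [0.0, 0.0, -1.0]]
wrist_force: [-0.2, -0.3, -0.2]
gripper_width: 0.998
```

carry_out(steps=[[[0,0,0.4],0],[[0,0,0.8],0],[[0,0,0.8],0]])

```text
time_s: 9.85
tcp_pos: [0.5922, -0.2461, 0.0297]
ee_rot: [[-0.97, -0.242, -0.002], [-0.242, 0.97, 0.0], [0.002, 0.001, -1.0]]
wrist_force: [0.7, -0.1, -0.7]
gripper_width: 1.003
```

```bash
python3 - <<'E'
from h import *
b=save('side','s7');a=save('top','t7');print(r.sense()['tcp_pos'])
B=cv2.resize(b[100:170,205:290],None,fx=7,fy=7,interpolation=2);cv2.imwrite('pics/crop7.png',np.clip(B[:,:,::-1]*1.6,0,255))
E
```

```text
[ 0.59268062 -0.24629261  0.03033978][ WARN:0@3.182] global loadsave.cpp:1063 imwrite_ Unsupported depth image for selected encoder is fallbacked to CV_8U.
```

View pics/crop7.png

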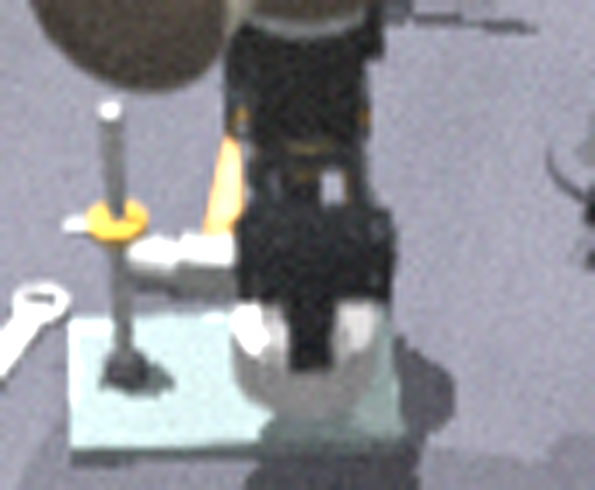

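The near finger's tip is at row 153, where 157–159 would be expected, so the offset is about 20–25 mm and the tips are just about at the cap's top. I'm closing; holding the knob should give a width of about 0.25.

carry_out(steps=[[[0,0,0],0],[[0,0,0],0],[[0,0,0],0],[[0,0,0],0],[[0,0,0],0],[[0,0,0],0],[[0,0,0],0],[[0,0,0],0],[[0,0,0],0],[[0,0,0],0],[[0,0,0],0],[[0,0,0],0],[[0,0,0],0]], gripper=-1)

```text
time_s: 11.25
tcp_pos: [0.5926, -0.2462, 0.0303]
ee_rot: [[-0.97, -0.242, -0.001], [-0.242, 0.97, 0.0], [0.001, 0.0, -1.0]]
wrist_force: [-0.9, 0.4, 0.7]
gripper_width: 0.247
```

Gripped, with width 0.247 matching the 22 mm knob. I'm lifting straight up.

carry_out(steps=[[[0,0,-0.5],0],[[0,0,-1.2],0],[[0,0,-2],0],[[0,0,-3],0],[[0,0,-4.5],0],[[0,0,-6],0],[[0,0,-7],0],[[0,0,-7],0]])

```text
time_s: 12.05
tcp_pos: [0.594, -0.2466, 0.1028]
ee_rot: [[-0.97, -0.242, 0.003], [-0.242, 0.97, -0.001], [-0.003, -0.002, -1.0]]
wrist_force: [0.4, -0.3, -0.2]
gripper_width: 0.248
```

carry_out(steps=[[[0.3,0.9,0],0],[[1.0,2.7,0],0],[[2.0,5.4,0],0],[[3.0,8.1,0],0],[[4.0,10.8,0],0],[[5.0,13.5,0],0],[[6.0,16.2,0],0],[[6.6,18.0,0],0],[[6.9,18.8,0],0],[[6.9,18.8,0],0],[[6.9,18.8,0],0]])

```text
time_s: 13.15
tcp_pos: [0.4818, -0.081, 0.1022]
ee_rot: [[-0.97, -0.243, 0.004], [-0.243, 0.97, -0.001], [-0.003, -0.002, -1.0]]
wrist_force: [-0.7, 0.8, -1.5]
gripper_width: 0.244
```

```bash
python3 - <<'E'
from h import *
b=save('side','s8');a=save('top','t8');s=r.sense();print(s['tcp_pos'],s['wrist_force'],s['gripper_width'])
print(r.place_of('side','cover_knob')[:3]);print('spec',r.place_of('top','specimen_top')[:2],r.place_of('side','specimen_top')[:2])
B=cv2.resize(b[90:260,185:325],None,fx=3.4,fy=3.4,interpolation=2);cv2.imwrite('pics/crop8.png',cv2.convertScaleAbs(B[:,:,::-1],alpha=1.4))
E
```

```text
[ 0.48193754 -0.08140111  0.10210313] [-0.2752304   0.32817433 -0.46363336] 0.24082074529010372
[{'centre': [0.3502, -0.2477, 0.0723], 'confidence': 0.91}, {'centre': [0.4788, -0.0809, 0.1366], 'confidence': 0.86}, {'centre': [0.6213, 0.0079, 0.0022], 'confidence': 0.16}]
spec [{'centre': [0.5938, -0.2457, 0.0368], 'confidence': 0.51}, {'centre': [0.6658, -0.4454, -0.0007], 'confidence': 0.24}] [{'centre': [0.5936, -0.2433, 0.0349], 'confidence': 0.43}, {'centre': [0.4099, 0.4721, -0.0003], 'confidence': 0.23}]
```

View pics/crop8.png

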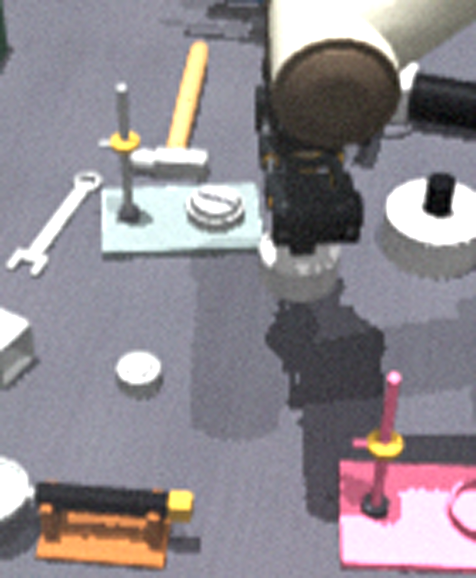

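The picture shows the cover hanging level and the specimen with its bead in the dish. The bench below is clear. Bench contact should come at a reported z of about 0.0183.

carry_out(steps=[[[0,0,1],0],[[0,0,3],0],[[0,0,5],0],[[0,0,6.5],0],[[0,0,7.5],0],[[0,0,8],0],[[0,0,8.1],0],[[0,0,8.2],0],[[0,0,8.2],0],[[0,0,8.2],0]])

```text
time_s: 14.4
tcp_pos: [0.4824, -0.0814, 0.0206]
ee_rot: [[-0.97, -0.241, 0.005], [-0.241, 0.97, -0.001], [-0.004, -0.002, -1.0]]
wrist_force: [0.4, -0.5, -1.6]
gripper_width: 0.244
```

carry_out(steps=[[[0,0,0.05],0],[[0,0,0.1],0],[[0,0,0.15],0],[[0,0,0.15],0]])

```text
time_s: 14.8
tcp_pos: [0.4823, -0.0814, 0.019]
ee_rot: [[-0.97, -0.241, 0.004], [-0.241, 0.97, -0.001], [-0.004, -0.002, -1.0]]
wrist_force: [1.2, 0.4, -0.9]
gripper_width: 0.241
```

carry_out(steps=[[[0,0,0.05],0],[[0,0,0.1],0],[[0,0,0.1],0],[[0,0,0.1],0]])

```text
time_s: 15.2
tcp_pos: [0.4827, -0.0815, 0.0183]
ee_rot: [[-0.97, -0.242, 0.005], [-0.242, 0.97, -0.001], [-0.005, -0.002, -1.0]]
wrist_force: [-0.1, -0.2, 0.7]
gripper_width: 0.245
```

```bash
python3 - <<'E'
from h import *
for i in range(4):
    r.capture('side');s=r.sense();print(s['tcp_pos'],s['wrist_force'],s['gripper_width'])
E
```

```text
[ 0.48265587 -0.08145588  0.01825559] [-0.51810931 -0.4124521   2.04938082] 0.24342796389776325
[ 0.48263739 -0.08144386  0.0182497 ] [-0.00916052 -0.01421184  1.61649419] 0.24288606742491942
[ 0.48265812 -0.08145592  0.01826873] [-0.14168475 -0.99915927  1.92379082] 0.24643509323873772
[ 0.48266023 -0.08145845  0.01827889] [-0.34781037 -0.47589922  1.17045067] 0.2418523942763189
```

Contact came exactly at the predicted height, 0.0183, with a light force of about 3 N. I'm releasing, rising, and then going above the loupe.

carry_out(steps=[[[0,0,0],0],[[0,0,0],0],[[0,0,0],0],[[0,0,0],0],[[0,0,0],0],[[0,0,0],0],[[0,0,0],0],[[0,0,0],0],[[0,0,-0.5],0],[[0,0,-1.5],0],[[0,0,-3.5],0],[[0,0,-6.5],0],[[0,0,-10],0],[[0,0,-12],0],[[0,0,-12],0]], gripper=1)

```text
time_s: 16.9
tcp_pos: [0.4845, -0.0812, 0.1426]
ee_rot: [[-0.97, -0.242, 0.014], [-0.242, 0.97, -0.0], [-0.013, -0.004, -1.0]]
wrist_force: [-0.2, -0.1, -0.2]
gripper_width: 1.0
```

carry_out(steps=[[[-1,1.2,0],1],[[-3,3.8,0],2],[[-5.5,7,0],3],[[-8,10.1,0],5],[[-10.5,13.3,0],6],[[-13,16.4,0],8],[[-15.5,19.6,0],9],[[-17.5,22.1,0],10],[[-18.7,23.6,0],10.5],[[-18.7,23.6,0],10.5],[[-18.7,23.6,0],10.5]])

```text
time_s: 18.0
tcp_pos: [0.608, 0.1929, 0.1433]
ee_rot: [[-0.998, -0.062, 0.012], [-0.062, 0.998, -0.001], [-0.012, -0.002, -1.0]]
wrist_force: [-0.0, -0.9, 0.4]
gripper_width: 1.001
```

```bash
python3 - <<'E'
from h import *
np.set_printoptions(precision=4,suppress=True)
b=save('side','s9');a=save('top','t9');s=r.sense();print(s['time_s'],s['tcp_pos'],s['ee_rot'],s['gripper_width'])
for n in('cover_knob','loupe_grip','loupe_lens','rest','focal_mark','specimen_top','station'):
  for c in('side','top'):print(n,c,[(np.round(d['centre'],3).tolist(),round(d['confidence'],2)) for d in r.place_of(c,n)[:3]])
B=cv2.resize(b[150:260,165:305],None,fx=5,fy=5,interpolation=2);cv2.imwrite('pics/crop9.png',cv2.convertScaleAbs(B[:,:,::-1],alpha=1.4))
E
```

```text
18.1 [0.6081 0.1921 0.144 ] [[-0.9981 -0.0607  0.0128]
 [-0.0608  0.9982 -0.0007]
 [-0.0128 -0.0015 -0.9999]] 0.9957450236889489
cover_knob side [([0.481, -0.084, 0.055], 0.74), ([0.352, -0.25, 0.071], 0.7)]
cover_knob top [([0.486, -0.084, 0.05], 0.88), ([0.354, -0.244, 0.074], 0.68)]
loupe_grip side [([0.608, 0.192, 0.052], 0.9)]
loupe_grip top [([0.608, 0.193, 0.055], 0.7)]
loupe_lens side [([0.703, 0.196, 0.051], 0.62)]
loupe_lens top [([0.705, 0.198, 0.053], 0.7)]
rest side [([0.608, 0.189, 0.003], 0.73)]
rest top [([0.61, 0.191, 0.001], 0.56)]
focal_mark side [([0.379, 0.133, 0.099], 0.62)]
focal_mark top [([0.689, -0.221, 0.111], 0.54), ([0.385, 0.133, 0.103], 0.45)]
specimen_top side []
specimen_top top [([0.594, -0.245, 0.035], 0.7), ([0.62, 0.008, 0.003], 0.65)]
station side []
station top [([0.592, -0.244, 0.0], 0.88), ([0.29, 0.12, 0.002], 0.77)]
```

View pics/crop9.png

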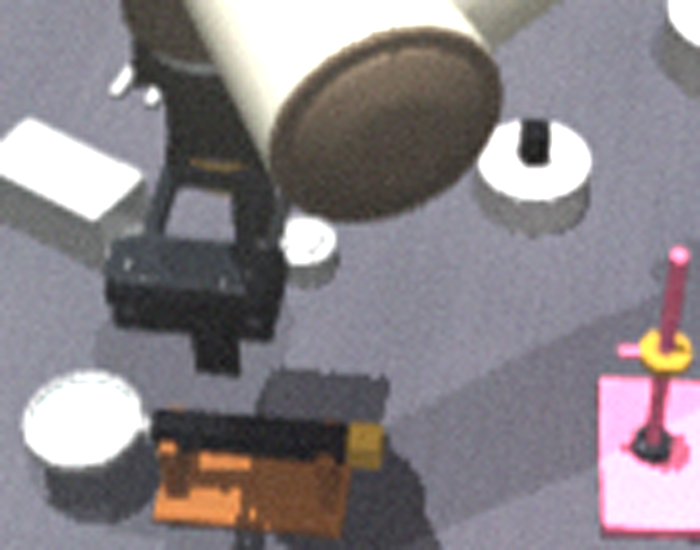

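The cover stands upright on the bench at (0.483, -0.083). The gripper is over the handle, with the near fingertip at side pixel about (208,224). I'm checking the z offset from this view before going down.

```bash
python3 - <<'E'
from h import *
s=r.sense();p=s['tcp_pos'];R=s['ee_rot']
for y in(.0435,.0585):
  for z in(0,.015,.025,.035): print(y,z,proj('side',p+R@[0,y,-z]).round(1))
E
```

```text
0.0435 0 [208.7 227.9]
0.0435 0.015 [208.4 224.1]
0.0435 0.025 [208.1 221.6]
0.0435 0.035 [207.9 219. ]
0.0585 0 [207.6 232.4]
0.0585 0.015 [207.2 228.7]
0.0585 0.025 [207.  226.1]
0.0585 0.035 [206.7 223.6]
```

carry_out(steps=[[[0,0.05,3],0],[[0,0.05,6],0],[[0,0.05,8],0],[[0,0.05,9.5],0],[[0,0.05,10.5],0],[[0,0.05,11.5],0],[[0,0.05,12.5],0],[[0,0.05,13.2],0],[[0,0.05,13.7],0],[[0,0.05,13.7],0],[[0,0.05,13.7],0]])

```text
time_s: 19.9
tcp_pos: [0.6109, 0.1937, 0.0075]
ee_rot: [[-0.998, -0.062, 0.014], [-0.062, 0.998, -0.0], [-0.014, -0.001, -1.0]]
wrist_force: [0.3, -0.5, 0.6]
gripper_width: 1.0
```

```bash
python3 - <<'E'
from h import *
b=save('side','s10');s=r.sense();print(s['tcp_pos'],s['ee_rot'],s['wrist_force'])
p=s['tcp_pos'];R=s['ee_rot'];print([proj('side',p+R@[0,.0585,-z]).round(1) for z in(0,.02,.03)])
B=cv2.resize(b[190:270,160:260],None,fx=6,fy=6,interpolation=2);cv2.imwrite('pics/crop10.png',cv2.convertScaleAbs(B[:,:,::-1],alpha=1.6))
E
```

```text
[0.6110228  0.19374466 0.00773619] [[-9.97991634e-01 -6.15962860e-02  1.47849623e-02]
 [-6.16009051e-02  9.98100851e-01  1.43220091e-04]
 [-1.47657052e-02 -7.67834604e-04 -9.99890686e-01]] [-0.06531648  0.26327176 -0.07264151]
[array([210.5, 263. ]), array([210.1, 258.9]), array([209.9, 256.8])]
```

View pics/crop10.png

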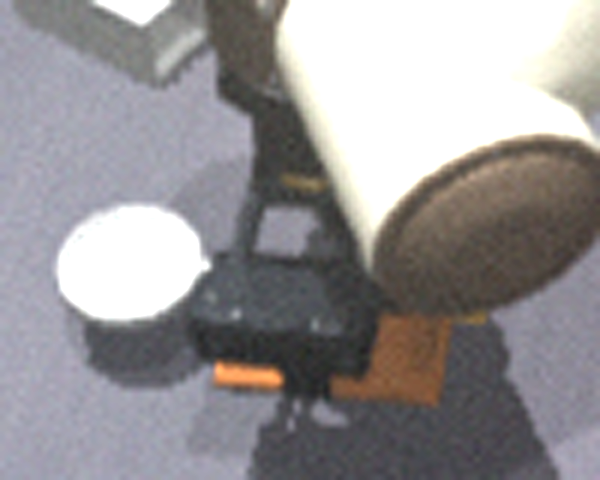

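The finger goes down between the forks, with its tip at about (211,255), suggesting a true tip height of 35–40 mm. I'm going 4 mm lower and closing.

carry_out(steps=[[[0.2,0,0.2],0],[[0.2,0,0.4],0],[[0.2,0,0.4],0]])

```text
time_s: 20.25
tcp_pos: [0.6088, 0.1935, 0.0036]
ee_rot: [[-0.998, -0.062, 0.014], [-0.062, 0.998, 0.0], [-0.014, -0.001, -1.0]]
wrist_force: [0.7, -0.4, -0.5]
gripper_width: 1.005
```

carry_out(steps=[[[0,0,0],0],[[0,0,0],0],[[0,0,0],0],[[0,0,0],0],[[0,0,0],0],[[0,0,0],0],[[0,0,0],0],[[0,0,0],0],[[0,0,0],0],[[0,0,0],0],[[0,0,0],0],[[0,0,0],0],[[0,0,0],0],[[0,0,0],0]], gripper=-1)

```text
time_s: 21.65
tcp_pos: [0.6088, 0.1935, 0.0035]
ee_rot: [[-0.998, -0.061, 0.014], [-0.061, 0.998, 0.0], [-0.014, -0.001, -1.0]]
wrist_force: [0.4, -0.6, 0.3]
gripper_width: 0.176
```

```bash
python3 - <<'E'
from h import *
np.set_printoptions(precision=4,suppress=True)
a=save('top','t11');b=save('side','s11');s=r.sense();print(s['time_s'],s['tcp_pos'],s['ee_rot'],s['wrist_force'],s['gripper_width'])
for n in('loupe_lens','loupe_grip'):
  for c in('side','top'):print(n,c,[(np.round(d['centre'],4),round(d['confidence'],2)) for d in r.place_of(c,n)[:2]])
# collar: z for which a point on the post axis projects on the collar's row
for nm in('s0','s1'):
    im=cv2.imread(f'pics/{nm}.png');hsv=cv2.cvtColor(im,cv2.COLOR_BGR2HSV)[120:145,210:235]
    m=(hsv[...,1]>80)&(hsv[...,2]>70)&(hsv[...,0]>12)&(hsv[...,0]<35);v,u=np.nonzero(m);print('collar',u.mean()+210,v.mean()+120,v.min()+120,v.max()+120,len(u))
for z in(.10,.105,.11,.115,.12):
    print(z,proj('side',[.6857,-.2220,z]).round(1),proj('top',[.6857,-.2220,z]).round(1))
print('post top',proj('side',[.6857,-.222,.18]),proj('top',[.6857,-.222,.18]))
E
```

```text
21.75 [0.6088 0.1935 0.0035] [[-0.998  -0.0615  0.0144]
 [-0.0615  0.9981 -0.    ]
 [-0.0144 -0.0009 -0.9999]] [0.214  0.2497 0.4357] 0.17735726452287914
loupe_lens side [(array([0.7047, 0.1963, 0.0521]), 0.73)]
loupe_lens top [(array([0.7053, 0.1988, 0.0534]), 0.78)]
loupe_grip side []
loupe_grip top [(array([0.6094, 0.1892, 0.0542]), 0.71)]
collar 221.78048780487805 131.65853658536585 129 134 41
collar 221.78048780487805 131.65853658536585 129 134 41
0.1 [220.7 134.7] [319.  148.4]
0.105 [220.7 133.6] [319.2 148.2]
0.11 [220.6 132.4] [319.5 147.9]
0.115 [220.5 131.3] [319.7 147.7]
0.12 [220.5 130.1] [320.  147.4]
post top [219.5407 115.6206] [323.1827 144.1687]
```

The loupe is gripped: width 0.177, about 15.4 mm for the 16 mm handle. The collar comes to a height of about 0.113. I'm lifting straight up gently.

carry_out(steps=[[[0,0,-0.3],0],[[0,0,-0.8],0],[[0,0,-1.5],0],[[0,0,-2.5],0],[[-0.05,0,-4],0],[[-0.07,0,-5.5],0],[[-0.1,0,-7],0],[[-0.1,0,-8.5],0],[[-0.1,0,-9.5],0],[[-0.1,0,-10],0],[[-0.1,0,-10],0],[[-0.1,0,-10],0]])

```text
time_s: 23.15
tcp_pos: [0.6079, 0.1934, 0.103]
ee_rot: [[-0.998, -0.061, 0.013], [-0.061, 0.998, -0.0], [-0.013, -0.001, -1.0]]
wrist_force: [0.2, -0.4, -1.6]
gripper_width: 0.177
```

```bash
python3 - <<'E'
from h import *
np.set_printoptions(precision=4,suppress=True)
a=save('top','t12');b=save('side','s12');s=r.sense();print(s['time_s'],s['tcp_pos'],s['ee_rot'],s['wrist_force'],s['gripper_width'])
for n in('loupe_lens','loupe_grip'):
  for c in('side','top'):print(n,c,[(np.round(d['centre'],4),round(d['confidence'],2)) for d in r.place_of(c,n)[:2]])
E
```

```text
23.25 [0.6078 0.1933 0.1026] [[-0.998  -0.0614  0.0128]
 [-0.0614  0.9981 -0.0008]
 [-0.0127 -0.0015 -0.9999]] [ 0.2265  0.4369 -2.6312] 0.1804622744285779
loupe_lens side [(array([0.703 , 0.198 , 0.1512]), 0.64)]
loupe_lens top [(array([0.7029, 0.1984, 0.149 ]), 0.85), (array([ 0.6206,  0.0084, -0.001 ]), 0.55)]
loupe_grip side [(array([0.6063, 0.1949, 0.1492]), 0.79), (array([ 0.4041,  0.4719, -0.0008]), 0.34)]
loupe_grip top [(array([0.6072, 0.1932, 0.1527]), 0.86), (array([ 0.6866, -0.2223,  0.1092]), 0.15)]
```

The loupe hangs level: lens and grip are both at z ≈ 0.150, as computed. I'm carrying it over the specimen at this height.

carry_out(steps=[[[0.15,-0.5,0],0],[[0.5,-1.6,0],0],[[1.05,-3.4,0],0],[[1.8,-5.8,0],0],[[2.7,-8.7,0],0],[[3.7,-11.8,0],0],[[4.7,-15,-0.1],0],[[5.7,-18.2,-0.1],0],[[6.7,-21.5,-0.1],0],[[7.7,-24.7,-0.1],0],[[8.7,-27.9,-0.1],0],[[9.7,-31,-0.1],0],[[10.7,-34.2,-0.1],0],[[11.6,-37.2,-0.1],0],[[12.4,-39.8,-0.1],0],[[13,-41.7,-0.1],0],[[13.4,-42.9,-0.1],0],[[13.6,-43.5,-0.1],0],[[13.6,-43.6,-0.1],0],[[13.6,-43.6,-0.1],0]])

```text
time_s: 25.45
tcp_pos: [0.4993, -0.2498, 0.1028]
ee_rot: [[-0.998, -0.062, 0.014], [-0.062, 0.998, -0.0], [-0.014, -0.001, -1.0]]
wrist_force: [-1.2, -0.1, -2.1]
gripper_width: 0.176
```

```bash
cat > m.py <<'E'
from h import *
import sys
np.set_printoptions(precision=4,suppress=True)
L={}
for i in range(2):
  a=save('top','t'+sys.argv[1]);b=save('side','s'+sys.argv[1])
  for n in('loupe_lens','loupe_grip','focal_mark','specimen_top','cover_knob'):
    for c in('side','top'):
      for d in r.place_of(c,n)[:3]:
        if n!='cover_knob' and np.hypot(d['centre'][0]-.59,d['centre'][1]+.245)<.13: print(n,c,np.round(d['centre'],4),round(d['confidence'],2))
        if n=='cover_knob' and i: print(n,c,np.round(d['centre'],3),round(d['confidence'],2))
s=r.sense();print(s['time_s'],s['tcp_pos'],s['ee_rot'],s['wrist_force'],s['gripper_width'])
E
python3 m.py 13
```

```text
loupe_lens side [ 0.5943 -0.2453  0.1482] 0.8
loupe_lens top [ 0.5939 -0.2445  0.152 ] 0.76
loupe_grip side [ 0.4941 -0.2498  0.1487] 0.91
focal_mark side [ 0.6805 -0.2231  0.1093] 0.41
focal_mark top [ 0.6883 -0.219   0.1084] 0.41
specimen_top side [ 0.5915 -0.2462  0.0358] 0.45
loupe_lens side [ 0.5936 -0.2459  0.1487] 0.72
loupe_lens top [ 0.5968 -0.2431  0.1495] 0.58
loupe_grip side [ 0.497  -0.2494  0.1477] 0.78
focal_mark side [ 0.6853 -0.2249  0.1098] 0.58
focal_mark top [ 0.6886 -0.2189  0.1092] 0.55
specimen_top side [ 0.591  -0.2439  0.0352] 0.52
cover_knob side [ 0.481 -0.084  0.051] 0.63
cover_knob side [ 0.354 -0.249  0.072] 0.57
cover_knob top [ 0.35  -0.247  0.072] 0.74
cover_knob top [ 0.483 -0.086  0.051] 0.38
26.65 [ 0.4993 -0.2501  0.1028] [[-0.998  -0.0615  0.0136]
 [-0.0615  0.9981 -0.0005]
 [-0.0135 -0.0013 -0.9999]] [-1.0441 -0.3961 -2.3651] 0.17778423810097024
```

The lens is at (0.5945, -0.2450) and the specimen at about (0.593, -0.245). The collar readings average 0.1115 ± 0.002. I'm lowering 3.8 cm and shifting back 1.5 mm.

carry_out(steps=[[[0,0,0.4],0],[[0,0,1],0],[[0.1,0,1.8],0],[[0.15,0,2.6],0],[[0.15,0,3.2],0],[[0.15,0,3.6],0],[[0.15,0,3.8],0],[[0.15,0,3.8],0],[[0.15,0,3.8],0],[[0.15,0,3.8],0]])

```text
time_s: 27.65
tcp_pos: [0.4986, -0.2503, 0.0651]
ee_rot: [[-0.998, -0.062, 0.014], [-0.062, 0.998, -0.001], [-0.014, -0.002, -1.0]]
wrist_force: [0.1, 0.1, -2.2]
gripper_width: 0.179
```

```bash
python3 m.py 14; python3 - <<'E'
import cv2,numpy as np
b=cv2.imread('pics/s14.png');a=cv2.imread('pics/t14.png')
B=cv2.resize(b[100:190,190:320],None,fx=4,fy=4,interpolation=2);A=cv2.resize(a[130:220,285:350],None,fx=4,fy=4,interpolation=2)
cv2.imwrite('pics/crop14.png',cv2.convertScaleAbs(np.hstack([B,A]),alpha=1.4))
E
```

```text
loupe_lens side [ 0.5905 -0.2453  0.1165] 0.76
loupe_lens top [ 0.5951 -0.2436  0.1138] 0.91
loupe_grip side [ 0.4947 -0.2476  0.1138] 0.66
focal_mark side [ 0.6861 -0.2239  0.111 ] 0.42
focal_mark top [ 0.6898 -0.2228  0.111 ] 0.46
specimen_top side [ 0.5901 -0.2438  0.0338] 0.61
loupe_lens side [ 0.592  -0.2442  0.1144] 0.61
loupe_lens side [ 0.683  -0.2246  0.1097] 0.18
loupe_lens top [ 0.5931 -0.2414  0.1143] 0.88
loupe_grip side [ 0.4967 -0.2495  0.1121] 0.72
loupe_grip top [ 0.5949 -0.2454  0.1098] 0.39
focal_mark side [ 0.6815 -0.2253  0.1142] 0.62
focal_mark top [ 0.6863 -0.2205  0.1105] 0.6
specimen_top side [ 0.5935 -0.2431  0.0351] 0.65
cover_knob side [ 0.479 -0.084  0.054] 0.81
cover_knob side [ 0.351 -0.25   0.068] 0.6
cover_knob side [ 0.667 -0.44   0.004] 0.55
cover_knob top [ 0.35  -0.249  0.069] 0.61
cover_knob top [ 0.486 -0.082  0.05 ] 0.48
28.85 [ 0.4983 -0.2502  0.0647] [[-0.998  -0.0615  0.0136]
 [-0.0615  0.9981 -0.0005]
 [-0.0135 -0.0014 -0.9999]] [ 0.3003  0.6606 -2.3462] 0.17650629521936415
```

View pics/crop14.png

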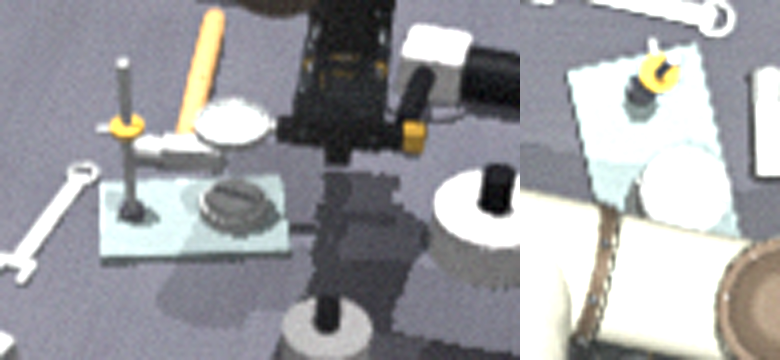

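Lens over the specimen, level, clear of everything, and steady. I'm handing in.

```bash
python3 - <<'E'
from station import r
s=r.sense();print(s['joint_velocities'].round(2));print(r.finish_job())
E
```

```text
[ 0.02  0.    0.05 -0.04 -0.   -0.  ]
the job is handed in; nothing more can be done
None
```

I lifted the smaller cover off the grey stand and set it upright on the bare bench at about (0.483, -0.083). I then took the loupe from its rest and handed the job in at about 29 s, still holding the loupe still over the specimen.

**Last checks:**
- **Centring:** the lens read (0.593, -0.244), and the specimen centre is about (0.593, -0.245).
- **Height:** the lens is at about 0.112 m by the arm's movement and 0.115 m by the networks. The collar reads 0.1117 m by the networks and 0.1135 m from its pixels.
- **State at hand-in:** joints still, grip width 0.177 and only the loupe's weight on the wrist. The specimen is still in its dish, and the final picture shows nothing else near the stand disturbed.

**What disagreed:**
- **First grasp:** my first grasp of the cover closed on nothing. The fingertips turned out to be about 25 mm higher than the reported tool position. After that I worked from known contact heights, and the cover met the bench exactly where expected.
- **Tool tilt:** the tool drifted to about 0.8° off vertical during the job. It was already tilted that much when it gripped the loupe, so the loupe stayed level.
- **Remaining doubt:** the lens and collar heights agree only to about 2–3 mm.

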